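Clone a hard drive in a two-bay dock

TASK

Start cloning a hard drive: take the drive with the green sticker out of the storage rack and slide it, connector end down and its label towards the buttons, into the empty bay of the cloning dock until it is fully home, without forcing it. Only then press the big blue clone button and hold it down for a good two seconds, then let go. Keep off the red power button, and leave the other drives and everything else on the table where they are.

Things in the scene. Friction and masses are not known exactly. Their poses are not given: they have to be found in the camera images.
- green_drive: the drive to move: aluminium 3.5 inch hard drive, 26.1 mm thick (x), 101.6 mm wide (y), 147 mm tall (z), 0.5 to 0.7 kg, upright on its connector end in one of the rack's slots, 46 mm deep in it. Front (-x) face: paper label with a green band; top end: green sticker; back: dark circuit board. Origin: centre of the underside (connector end)
- dock: black cloning dock, fixed, 162 mm deep (x from -88 front to +74 mm back), 150 mm wide (y), 80 mm high; origin at table height. Front (-x) strip of the deck carries the two buttons. Two upright slots open in the top, at y = 0, mouths chamfered 5 mm and grey: the empty bay at x = -14 mm, nearer the buttons, and the source bay at x = +48 mm, where the yellow drive stands
- bay_floor (a point): floor centre of the empty bay, 10 mm above the table; axes as the dock's. Home: the drive's underside rests here, axes along the dock's. Bay 70 mm deep, 28.5 mm (x) by 104.6 mm (y). Two sprung guides in its front wall, met about 25 mm down, press the drive back with about 10 N in all: it does not slide home by its weight, push 3 to 15 N to the floor; 77 mm then stands out
- bay_mouth (a point): mouth centre of the empty bay, at deck height 80 mm above the table, straight above bay_floor; axes as the dock's. An 8 mm high socket on the floor at y +5 to +39 mm fits a notch in the drive's connector end (same side when the label faces the buttons): the wrong way round the drive stops 8 mm high
- clone_button (a joint): travel of the blue clone button, 0 up, 0.005 m fully down (about 5 N); it springs back
- clone_top (a point): centre of the top of the blue clone button, a round cap 25 mm across standing 6 mm above the deck, at x -66 mm, y -42 mm of the dock; pressed straight down. The front face of a drive in the front bay is 39 mm behind it
- power_button (a joint): travel of the red power button, 17 mm across, at x -66 mm, y +42 mm of the dock, 84 mm beside the blue one; 0 up, 0.005 m down; not to be pressed
- rack: grey open storage rack for three standing drives, fixed, 170 mm (its x) by 124 mm (y), 52 mm high, slot floors 6 mm above the table, slots at x = -62, 0 and +62 mm, 2 to 2.5 mm of play round each drive. Origin at the centre of its underside; the drives' labels face its -x
- source_drive: hard drive like the green one, same size, axes and origin, but with yellow label band and top sticker, standing in the dock's rear bay, 62 mm behind the empty one (36 mm face to face); leave it
- blue_drive: hard drive like the green one, same size, axes and origin, but with blue label band and top sticker, standing in the rack; leave it. Drives in neighbouring slots are 36 mm apart face to face
- red_drive: hard drive like the green one, same size, axes and origin, but with red label band and top sticker, standing in the rack; leave it
- screwdriver: screwdriver 190 mm long lying on the table; origin on its underside
- tape: roll of brown tape lying flat, 96 mm across, 25 mm high; origin at the centre of its underside
- bottle: green glass bottle, 74 mm across, 290 mm high; origin at the centre of its underside
- mug: white mug, 82 mm across, 92 mm high; origin at the centre of its underside
- mouse: black computer mouse 108 by 62 by 30 mm; origin at the centre of its underside

How it is judged (in metres and radians):
On the way, in this order (a step that is already met when the one before it is completed fails the run):
1. the green drive stands fully home in the dock's empty bay (z of green_drive in the frame of bay_floor between -0.003 and 0.003 m and horizontal distance between green_drive and bay_floor below 0.006 m and angle between green_drive's own z axis and vertical below 0.07 rad), for 0.2 s.
2. the blue clone button is held down (3 of its 5 mm or more) for two seconds, the drive still home (all of step 1 and value of joint clone_button above 0.003 m), for 2 s.
At the end, for the whole second after the job is handed in: The green drive stands released and at rest in the dock's front bay, label to the buttons, its underside within 3 mm of the bay floor, within 6 mm of the bay's centre and 0.07 rad of upright, and the blue button is up again (all of step 1 and linear speed of green_drive below 0.02 m/s and value of joint clone_button below 0.001 m); the robot touches nothing.
It fails at once if the clone button is pressed (3 mm) before the drive is home (value of joint clone_button above 0.003 m and not (z of green_drive in the frame of bay_floor between -0.003 and 0.003 m and horizontal distance between green_drive and bay_floor below 0.006 m and angle between green_drive's own z axis and vertical below 0.07 rad)).
It fails at once if the red power button is pressed (2.5 mm) (value of joint power_button above 0.0025 m).
It fails at once if the drive is forced into the dock (more than 90 N between them) (contact force between green_drive and dock above 90 N).
It fails at once if another drive is shifted by more than 10 mm (distance of any of source_drive, blue_drive, red_drive from where it was at the start of the episode above 0.01 m).
It fails at once if something else on the table is shifted by more than 20 mm (distance of any of screwdriver, tape, bottle, mug, mouse from where it was at the start of the episode above 0.02 m).
It also fails if it takes over 69 s, if anything falls off the work surface, if the arm or the gripper's body presses on something with over 40 N, if the wrist force passes 120 N, or if a joint passes its speed limit or range.

ROBOT

A 6-joint arm with a two-finger parallel gripper is mounted at the origin on the work surface. World frame = base frame: x ahead of the robot, y to its left, z up, the work surface at z = 0. Lengths are in mm, angles in rad, forces in N, time in s.
With the tool pointing down it reaches from about 350 to 775 mm from the base axis. Payload 7.3 kg.
Tool frame: the origin (TCP) lies at the very end of the fingers, on their centre line; the grasp point (between the pads) lies 19 mm behind it; z points along the fingers, y is the line along which they close (so a half turn about z gives the same grasp; the last joint's range is limited). The gripper opens to 92 mm and grips with 3 to 60 N. Pads are 19 mm wide; open, the fingers measure 130 mm over their backs; the gripper's body (75 mm by 190 mm) begins 47 mm behind the grasp point.
Start: joints at [-1.47, 0.342, 1.524, -0, 1.275, -0.146], TCP at [128.28, -509.106, 226.741] pointing down, gripper open.
Joint ranges: [-2.53, 2.53], [-0.77, 2.02], [0.04, 2.7], [-1, 4.14], [0.28, 2.66], [-3.11, 3.11]. Speed limits (rad/s): [2.57, 2.57, 3.14, 3.14, 3.14, 3.14].

INTERFACE

Orientations are given as [roll, pitch, yaw] about the fixed x, y, z axes, in that order (R = Rz(yaw) Ry(pitch) Rx(roll)).
In Python, from plant import bot gives the robot as it stands.
- The arm moves only by the tool jog_arm, never from a script. Its argument "targets" is a list of rows, each an object with "xyz": the shift along the tool's x, y, z as a fraction of full scale, a list of three; "spin": the turn about the tool's z as a fraction of full scale. In form: [{"xyz": [x, y, z], "spin": spin}, ...]. A call has exactly 10 rows; each row shifts and turns the commanded pose from where the row before left it, along the tool's axes as they then stand; what a row does not reach is not made up. Full scale, the value 1, is 80 mm for a shift and 0.1 rad for a turn. A row lasts 1/8 s, in which the tool goes at most 62.5 mm and 10.7 degrees, less where a joint would pass 70% of its speed; a pose out of reach is approached as far as the arm can. A call with a number of a shift or a turn outside -1 to 1 is refused whole. A call with a gripper value outside its range is refused whole. "gripper" is the opening in per cent of the stroke, from 0 (shut) to 100 (fully open), set as the call begins (left out, the last holds). The fingers move at their own pace and stop on an object; the grip force is fixed at half the most. Time passes only in rows, so rows that do not move let the fingers close, or fill a call up. It gives the time, the measured TCP pose, the force, the opening and the grip force at its end, in the units of the state.
- bot.get_obs(): the state, without advancing time (a new reading comes with each control period).
- bot.capture(name): name is "side" or "top" or "wrist"; returns the picture (384x512x3 uint8, blue, green, red); there is no depth.
- bot.get_calibration(name): a dict with "vfov" (degrees; the focal length in pixels is half the picture's height over the tangent of half this angle, whatever the lens; pixels are square), "cx", "cy" (the principal point, pixels), "eye" and "rotation" of the camera in the world. Camera axes: x right, y down, z forward; pixel columns grow to the right and rows downward; lengths in mm; the calibration is good to about 2 mm. A picture is of the moment at which its call begins: read the wrist's pose just before it. get_calibration takes no time and is no camera call; for the wrist camera it gives the pose at the moment of the call.
- bot.close_job(): hands the job in; it is judged then, once.
The state is a dict: "time": time; "joint_positions": joint angles; "dq": joint speeds; "tau": joint torques, N m; "tool_pos": TCP position; "tcp_rot": TCP orientation; "contact_force": force on the tool from outside, world axes, zero at the start; "moment": the same for the moment, N m; "grip_width": finger opening in mm; "finger_force": force on a finger pad.
Only numpy, scipy, OpenCV 4.12 (cv2) and the standard library are available. Lean on these libraries where they do the work, as an engineer would, in place of code of your own. Each camera call takes 0.05 s, during which the arm holds its last target. There are 200 camera calls.

## Working session

There is one attempt and no reset: what is moved stays moved. The work goes in short steps, Python scripts to look and compute and a tool call to move; the robot and the scene stay as the last step left them, time stands still between calls to the robot, and variables do not carry over. Pictures are saved under pics/ and viewed, at most 10 in all, crops included, and the job is handed in when it is done.

Besides the shell and the picture viewer there is one more tool, called by a JSON object that holds its "op" and its "data". jog_arm: Moves the arm, as the interface text tells. Shift numbers are shares of 80 mm and turn numbers shares of 0.1 rad, none past 1 either way. Its arguments: {"type":"object","properties":{"targets":{"type":"array","items":{"type":"object","properties":{"xyz":{"type":"array","items":{"type":"number"}},"spin":{"type":"number"}}}},"gripper":{"type":"number"}},"required":["targets"]}

```bash
mkdir -p pics; ls; python3 - <<'E'
from plant import bot
import cv2,numpy as np
o=bot.get_obs();print(o)
for n in("side","top","wrist"):
    c=bot.get_calibration(n);print(n,c)
ims=[bot.capture(n) for n in("top","side")]
for n,i in zip(("top","side"),ims): cv2.imwrite(f"pics/{n}0.png",i)
E
```

```text
pics
{'time': 0.0, 'joint_positions': array([-1.46998545e+00,  3.42692939e-01,  1.52503323e+00, -2.91664978e-05,
        1.27535103e+00, -1.45987448e-01]), 'dq': array([-0.0005561 , -0.00138218, -0.00015925,  0.00095912, -0.00133973,
       -0.00226393]), 'tau': array([-7.35075378e-05, -4.31246281e+01, -2.44226897e+01,  7.17032701e-02,
        5.58798818e-02, -1.08195322e-04]), 'tool_pos': array([ 128.23622071, -508.68359585,  226.05474451]), 'tcp_rot': array([-3.14011985e+00, -1.88361544e-04,  2.46806704e-01]), 'contact_force': array([-0.24439875, -0.30777021,  0.49491766]), 'moment': array([-0.00930472,  0.03575168, -0.01835429]), 'finger_force': 0.0, 'grip_width': 91.78833248991515}
side {'vfov': 52.592089514491896, 'cx': 255.1498774950038, 'cy': 193.69206652071082, 'eye': array([-50.02054307, 828.16698474, 881.99307592]), 'rotation': array([-2.23840697, -0.01645558, -2.52194459])}
top {'vfov': 45.18257723814909, 'cx': 266.7862779295089, 'cy': 187.27227555554762, 'eye': array([ 300.07962469,   -9.61554577, 1419.67241473]), 'rotation': array([-2.98823149, -0.01452932, -1.57853649])}
wrist {'vfov': 71.5766372178556, 'cx': 257.6698087123777, 'cy': 192.72707095760424, 'eye': array([ 201.26422045, -490.49427553,  385.17208274]), 'rotation': array([ 2.85820279e+00,  1.16856332e-03, -1.32355308e+00])}
```

View pics/top0.png

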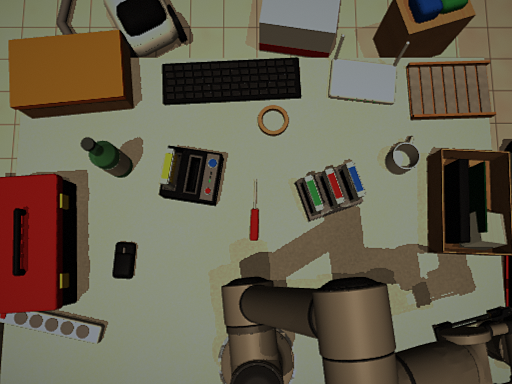

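View pics/side0.png

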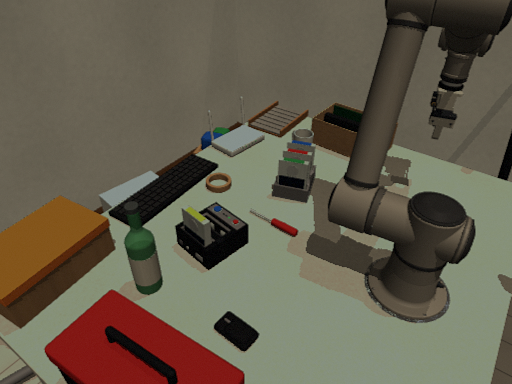

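```bash
cat >h.py <<'E'
import numpy as np,cv2
from scipy.spatial.transform import Rotation as R
def cast(c,px,z):
    px=np.atleast_2d(px).astype(float)
    f=192/np.tan(np.radians(c["vfov"]/2))
    d=np.c_[(px[:,0]-c["cx"])/f,(px[:,1]-c["cy"])/f,np.ones(len(px))]
    d=R.from_euler("xyz",c["rotation"]).apply(d)
    e=np.array(c["eye"]); return e+d*((z-e[2])/d[:,2])[:,None]
def proj(c,p):
    f=192/np.tan(np.radians(c["vfov"]/2))
    q=R.from_euler("xyz",c["rotation"]).inv().apply(np.atleast_2d(p)-c["eye"])
    return q[:,:2]/q[:,2:]*f+[c["cx"],c["cy"]]
HUE={"green":(50,75),"blue":(100,125),"yellow":(24,36),"red":(170,190)}
def blobs(im,col,amin=25,s=110,v=70):
    h=cv2.cvtColor(im,cv2.COLOR_BGR2HSV).astype(int); a,b=HUE[col]
    hh=h[...,0]+(180*(h[...,0]<6) if col=="red" else 0)
    m=((hh>=a)&(hh<=b)&(h[...,1]>s)&(h[...,2]>v)).astype(np.uint8)
    k,_=cv2.findContours(m,cv2.RETR_EXTERNAL,cv2.CHAIN_APPROX_NONE)
    return [(c,cv2.minAreaRect(c)) for c in k if cv2.contourArea(c)>=amin]
E
python3 - <<'E'
from plant import bot
from h import *
c=bot.get_calibration("top");im=cv2.imread("pics/top0.png")
for col,z in(("green",153),("blue",153),("red",153),("yellow",157),("blue",86),("red",84)):
    for k,r in blobs(im,col):
        if 120<r[0][0]<380 and 130<r[0][1]<230: print(col,z,np.round(r[0]),np.round(r[1]),round(r[2]),cast(c,r[0],z).round())
a=cv2.resize(im[135:230,150:250],None,fx=4,fy=4,interpolation=2);b=cv2.resize(im[145:230,285:375],None,fx=4,fy=4,interpolation=2)
p=np.zeros((380,760,3),np.uint8);p[:,:400]=a;p[:340,400:]=b;cv2.imwrite("pics/crop.png",p)
E
```

```text
green 153 [314. 193.] [25.  7.] 69 [[ 480. -159.  153.]]
blue 153 [356. 179.] [25.  7.] 69 [[ 519. -278.  153.]]
blue 153 [212. 162.] [7. 7.] 90 [[567. 122. 153.]]
red 153 [254. 224.] [30.  7.] 90 [[394.   8. 153.]]
red 153 [335. 185.] [25.  7.] 69 [[ 500. -218.  153.]]
yellow 157 [166. 166.] [ 7. 26.] 11 [[558. 249. 157.]]
blue 86 [356. 179.] [25.  7.] 69 [[ 530. -292.   86.]]
blue 86 [212. 162.] [7. 7.] 90 [[581. 129.  86.]]
red 84 [254. 224.] [30.  7.] 90 [[399.   9.  84.]]
red 84 [335. 185.] [25.  7.] 69 [[ 511. -230.   84.]]
```

View pics/crop.png

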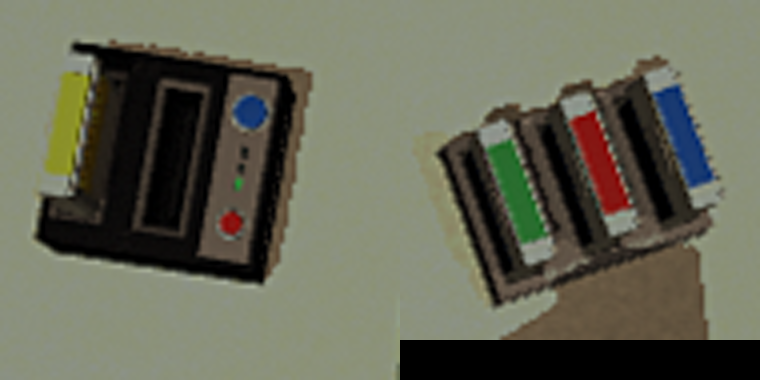

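{"op": "jog_arm", "data": {"targets": [{"xyz": [0.25,-0.15,-0.05],"spin": -0.07},{"xyz": [0.5,-0.32,-0.05],"spin": -0.07},{"xyz": [0.5,-0.32,-0.05],"spin": -0.07},{"xyz": [0.5,-0.32,-0.05],"spin": -0.07},{"xyz": [0.5,-0.32,-0.05],"spin": -0.07},{"xyz": [0.5,-0.32,-0.05],"spin": -0.07},{"xyz": [0.5,-0.32,-0.05],"spin": -0.07},{"xyz": [0.5,-0.32,-0.05],"spin": -0.07},{"xyz": [0.5,-0.32,-0.05],"spin": -0.07},{"xyz": [0.3,-0.3,-0.05],"spin": -0.07}], "gripper": 49}}

```text
time: 1.35
tool_pos: [412.5, -174.8, 266.9]
tcp_rot: [-3.141, -0.0, 0.319]
contact_force: [0.5, 0.5, -0.4]
grip_width: 44.9
finger_force: 0.0
```

```bash
cat >look.py <<'E'
import sys
from plant import bot
from h import *
o=bot.get_obs();print(round(o["time"],2),o["tool_pos"].round(1),o["tcp_rot"].round(3),round(o["grip_width"],1),"f",o["contact_force"].round(1))
c=bot.get_calibration("wrist");im=bot.capture("wrist");cv2.imwrite(f"pics/{sys.argv[1]}.png",im)
print(c["eye"].round(),c["rotation"].round(3))
for a in sys.argv[2:]:
    col,z=a.split(":");z=float(z)
    for k,r in blobs(im,col,60):
        b=cast(c,cv2.boxPoints(r),z)[:,:2]
        e=max((b[1]-b[0],b[2]-b[1]),key=np.linalg.norm)
        print(a,np.round(r[0]),"at",b.mean(0).round(1),"sides",np.linalg.norm(b[1]-b[0]).round(1),np.linalg.norm(b[2]-b[1]).round(1),"long axis deg",round(np.degrees(np.arctan2(e[1],e[0]))%180,1))
E
python3 look.py w1 green:153 red:153 blue:153
```

```text
1.35 [ 412.5 -174.8  266.9] [-3.141 -0.     0.319] 44.9 f [ 0.5  0.5 -0.4]
[ 484. -151.  426.] [ 2.858  0.    -1.251]
green:153 [266. 120.] at [ 480.8 -160.4] sides 16.2 70.7 long axis deg 19.3
red:153 [141. 133.] at [429.6 -45.3] sides 63.9 16.5 long axis deg 177.1
red:153 [328. 119.] at [ 500.8 -219.3] sides 72.5 18.9 long axis deg 18.5
red:153 [12. 16.] at [495.6  84.4] sides 12.6 14.8 long axis deg 82.3
blue:153 [391. 120.] at [ 519.5 -278.9] sides 71.5 17.7 long axis deg 18.8
```

View pics/w1.png

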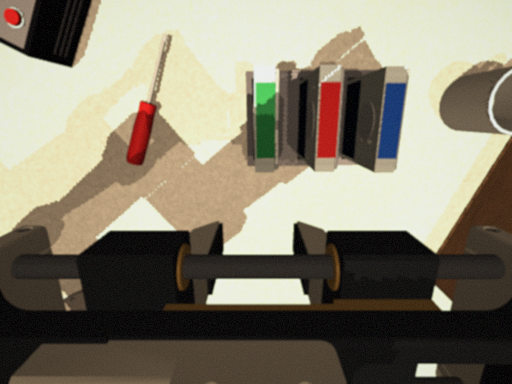

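{"op": "jog_arm", "data": {"targets": [{"xyz": [0.3,0.03,0]},{"xyz": [0.4,0.04,0]},{"xyz": [0.17,0.02,0]},{"xyz": [0,0,0.3]},{"xyz": [0,0,0.4]},{"xyz": [0,0,0.4]},{"xyz": [0,0,0.4]},{"xyz": [0,0,0.3]},{"xyz": [0,0,0.2]},{"xyz": [0,0,0]}]}}

```text
invalid input
```

{"op": "jog_arm", "data": {"targets": [{"xyz": [0,0,0]},{"xyz": [0,0,0]},{"xyz": [0,0,0]},{"xyz": [0,0,0]},{"xyz": [0,0,0]},{"xyz": [0,0,0]},{"xyz": [0,0,0]},{"xyz": [0,0,0]},{"xyz": [0,0,0]},{"xyz": [0,0,0]}], "gripper": 0}}

```text
invalid input
```

{"op": "jog_arm", "data": {"targets": [{"xyz": [0.3,0.03,0],"spin": 0},{"xyz": [0.4,0.04,0],"spin": 0},{"xyz": [0.17,0.02,0],"spin": 0},{"xyz": [0,0,0.3],"spin": 0},{"xyz": [0,0,0.4],"spin": 0},{"xyz": [0,0,0.4],"spin": 0},{"xyz": [0,0,0.4],"spin": 0},{"xyz": [0,0,0.3],"spin": 0},{"xyz": [0,0,0.2],"spin": 0},{"xyz": [0,0,0],"spin": 0}]}}

```text
time: 2.65
tool_pos: [478.8, -162.1, 105.8]
tcp_rot: [-3.139, 0.002, 0.317]
contact_force: [-1.0, 0.6, 0.3]
grip_width: 45.3
finger_force: 0.0
```

{"op": "jog_arm", "data": {"targets": [{"xyz": [0,0,0],"spin": 0},{"xyz": [0,0,0],"spin": 0},{"xyz": [0,0,0],"spin": 0},{"xyz": [0,0,0],"spin": 0},{"xyz": [0,0,0],"spin": 0},{"xyz": [0,0,0],"spin": 0},{"xyz": [0,0,0],"spin": 0},{"xyz": [0,0,0],"spin": 0},{"xyz": [0,0,0],"spin": 0},{"xyz": [0,0,0],"spin": 0}], "gripper": 0}}

```text
time: 3.9
tool_pos: [480.2, -162.5, 107.5]
tcp_rot: [3.141, -0.001, 0.317]
contact_force: [-2.0, 2.8, 6.4]
grip_width: 26.2
finger_force: 30.0
```

{"op": "jog_arm", "data": {"targets": [{"xyz": [0,0,-0.05],"spin": 0},{"xyz": [0,0,-0.1],"spin": 0},{"xyz": [0,0,-0.15],"spin": 0},{"xyz": [0,0,-0.15],"spin": 0},{"xyz": [0,0,-0.2],"spin": 0},{"xyz": [0,0,-0.2],"spin": 0},{"xyz": [0,0,-0.2],"spin": 0},{"xyz": [0,0,-0.2],"spin": 0},{"xyz": [0,0,-0.15],"spin": 0},{"xyz": [0,0,0],"spin": 0}]}}

```text
time: 5.15
tool_pos: [480.5, -163.1, 219.8]
tcp_rot: [3.14, -0.002, 0.317]
contact_force: [-0.5, 0.2, -4.8]
grip_width: 26.1
finger_force: 29.9
```

{"op": "jog_arm", "data": {"targets": [{"xyz": [0.05,-0.2,0],"spin": 0.3},{"xyz": [0.05,-0.36,0],"spin": 0.5},{"xyz": [0.03,-0.4,0],"spin": 0.5},{"xyz": [0.01,-0.4,0],"spin": 0.5},{"xyz": [-0.01,-0.4,0],"spin": 0.5},{"xyz": [-0.03,-0.4,0],"spin": 0.5},{"xyz": [-0.05,-0.4,0],"spin": 0.5},{"xyz": [-0.07,-0.4,0],"spin": 0.5},{"xyz": [-0.09,-0.36,0],"spin": 0.5},{"xyz": [-0.11,-0.3,0],"spin": 0.5}]}}

```text
time: 6.4
tool_pos: [431.5, 127.9, 218.1]
tcp_rot: [3.141, 0.001, -0.165]
contact_force: [1.0, -0.2, -5.2]
grip_width: 26.0
finger_force: 30.0
```

```bash
python3 look.py w2 blue:86 red:85 yellow:157 green:155
```

```text
6.4 [431.5 127.9 218.1] [ 3.141e+00  1.000e-03 -1.650e-01] 26.0 f [ 1.  -0.2 -5.2]
[506. 116. 377.] [ 2.857e+00 -1.000e-03 -1.735e+00]
blue:86 [230.  38.] at [581.  129.8] sides 22.1 22.6 long axis deg 169.7
red:85 [346. 177.] at [422.2  28.9] sides 19.4 78.9 long axis deg 179.1
red:85 [233. 126.] at [498.6 142.9] sides 15.0 15.3 long axis deg 36.0
yellow:157 [73. 72.] at [557.9 249.3] sides 19.9 74.3 long axis deg 171.6
green:155 [258. 292.] at [342.7 142.6] sides 35.6 26.2 long axis deg 80.6
green:155 [258. 229.] at [407.5 131.9] sides 36.1 47.2 long axis deg 171.8
```

View pics/w2.png

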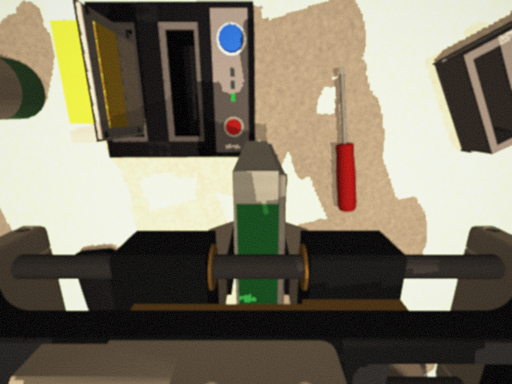

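```bash
python3 - <<'E'
from plant import bot
from h import *
c=bot.get_calibration("wrist");im=cv2.imread("pics/w2.png")
print(im[140:215:4,258].tolist()); print(im[195,225:295:2].max(1).tolist())
o=bot.get_obs();t=np.array(o["tool_pos"]);a=o["tcp_rot"][2]
ux=np.array([np.cos(a),np.sin(a)]);uy=np.array([np.sin(a),-np.cos(a)])
for p in([258,171],[258,205],[236,205],[279,205],[234,195],[282,195]):
    q=cast(c,p,t[2]+46.5)[0,:2]-t[:2];print(p,(q@ux).round(1),(q@uy).round(1))
d=np.array([548,187.8])-t[:2];print("to bay",d@ux,d@uy)
E
```

```text
[[118, 153, 167], [61, 75, 82], [66, 81, 86], [64, 77, 83], [64, 80, 86], [61, 75, 81], [63, 78, 83], [61, 74, 82], [154, 183, 196], [153, 183, 199], [150, 184, 196], [158, 188, 202], [153, 184, 199], [154, 184, 199], [153, 181, 196], [142, 172, 188], [51, 85, 62], [29, 75, 21], [32, 78, 26]]
[245, 244, 241, 241, 167, 138, 137, 140, 142, 138, 137, 135, 137, 139, 136, 158, 192, 196, 193, 194, 198, 194, 195, 195, 197, 193, 190, 141, 154, 162, 164, 241, 245, 246, 245]
[258, 171] 52.3 0.3
[258, 205] 36.9 0.3
[236, 205] 36.9 -9.5
[279, 205] 36.9 9.6
[234, 195] 41.6 -10.3
[282, 195] 41.6 10.9
to bay 106.29398570908215 -76.15868866237389
```

{"op": "jog_arm", "data": {"targets": [{"xyz": [0.1,-0.08,0],"spin": -0.07},{"xyz": [0.2,-0.15,0],"spin": 0},{"xyz": [0.25,-0.18,0],"spin": 0},{"xyz": [0.25,-0.18,0],"spin": 0},{"xyz": [0.25,-0.18,0],"spin": 0},{"xyz": [0.16,-0.12,0],"spin": 0},{"xyz": [0.1,-0.065,0],"spin": 0},{"xyz": [0,0,0.1],"spin": 0},{"xyz": [0,0,0.1],"spin": 0},{"xyz": [0,0,0],"spin": 0}]}}

```text
time: 7.7
tool_pos: [546.6, 185.6, 201.6]
tcp_rot: [3.141, 0.002, -0.156]
contact_force: [-0.1, 0.6, -6.2]
grip_width: 26.0
finger_force: 30.0
```

```bash
python3 look.py w3 blue:86 yellow:157;  python3 - <<'E'
from plant import bot
o=bot.get_obs()
import numpy as np
t=np.array(o["tool_pos"]);a=o["tcp_rot"][2];ux=np.array([np.cos(a),np.sin(a)]);uy=np.array([np.sin(a),-np.cos(a)])
d=np.array([548,187.8])-t[:2];print("to bay",d@ux-1.3,d@uy-.3)
E
```

```text
7.7 [546.6 185.6 201.6] [ 3.141e+00  2.000e-03 -1.560e-01] 26.0 f [-0.1  0.6 -6.2]
[621. 174. 361.] [ 2.856e+00 -2.000e-03 -1.727e+00]
blue:86 [306. 148.] at [581.5 130.2] sides 21.3 21.4 long axis deg 174.6
yellow:157 [179. 218.] at [550.4 250.2] sides 19.1 23.2 long axis deg 170.8
to bay -0.6740355882930178 -2.4884175205727357
```

View pics/w3.png

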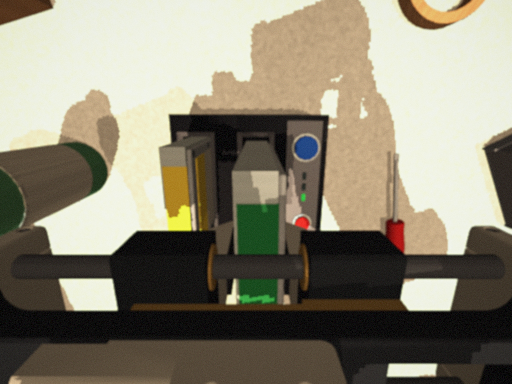

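{"op": "jog_arm", "data": {"targets": [{"xyz": [-0.008,-0.02,0],"spin": 0},{"xyz": [0,0,0.05],"spin": 0},{"xyz": [0,0,0.05],"spin": 0},{"xyz": [0,0,0.05],"spin": 0},{"xyz": [0,0,0.05],"spin": 0},{"xyz": [0,0,0.04],"spin": 0},{"xyz": [0,0,0.04],"spin": 0},{"xyz": [0,0,0.04],"spin": 0},{"xyz": [0,0,0],"spin": 0},{"xyz": [0,0,0],"spin": 0}]}}

```text
time: 9.0
tool_pos: [547.3, 187.7, 177.2]
tcp_rot: [3.142, -0.0, -0.156]
contact_force: [0.3, -0.4, -5.4]
grip_width: 25.7
finger_force: 30.0
```

{"op": "jog_arm", "data": {"targets": [{"xyz": [0,0,0.02],"spin": 0},{"xyz": [0,0,0.02],"spin": 0},{"xyz": [0,0,0.02],"spin": 0},{"xyz": [0,0,0.02],"spin": 0},{"xyz": [0,0,0.02],"spin": 0},{"xyz": [0,0,0.02],"spin": 0},{"xyz": [0,0,0.02],"spin": 0},{"xyz": [0,0,0.02],"spin": 0},{"xyz": [0,0,0],"spin": 0},{"xyz": [0,0,0],"spin": 0}]}}

```text
time: 10.25
tool_pos: [547.3, 187.7, 164.3]
tcp_rot: [3.142, -0.0, -0.156]
contact_force: [-0.1, 0.6, -5.1]
grip_width: 26.0
finger_force: 30.0
```

{"op": "jog_arm", "data": {"targets": [{"xyz": [0,0,0.02],"spin": 0},{"xyz": [0,0,0.02],"spin": 0},{"xyz": [0,0,0.02],"spin": 0},{"xyz": [0,0,0.02],"spin": 0},{"xyz": [0,0,0.02],"spin": 0},{"xyz": [0,0,0.02],"spin": 0},{"xyz": [0,0,0.02],"spin": 0},{"xyz": [0,0,0.02],"spin": 0},{"xyz": [0,0,0.02],"spin": 0},{"xyz": [0,0,0.02],"spin": 0}]}}

```text
time: 11.5
tool_pos: [548.2, 188.3, 149.2]
tcp_rot: [-3.14, -0.003, -0.157]
contact_force: [-0.1, 4.2, 4.1]
grip_width: 25.8
finger_force: 30.0
```

{"op": "jog_arm", "data": {"targets": [{"xyz": [0,0,0.02],"spin": 0},{"xyz": [0,0,0.02],"spin": 0},{"xyz": [0,0,0.02],"spin": 0},{"xyz": [0,0,0.02],"spin": 0},{"xyz": [0,0,0.02],"spin": 0},{"xyz": [0,0,0.02],"spin": 0},{"xyz": [0,0,0.02],"spin": 0},{"xyz": [0,0,0.02],"spin": 0},{"xyz": [0,0,0.02],"spin": 0},{"xyz": [0,0,0.02],"spin": 0}]}}

```text
time: 12.75
tool_pos: [547.8, 188.3, 132.5]
tcp_rot: [-3.14, -0.001, -0.156]
contact_force: [1.1, 5.2, 2.8]
grip_width: 26.0
finger_force: 30.0
```

{"op": "jog_arm", "data": {"targets": [{"xyz": [0,0,0.02],"spin": 0},{"xyz": [0,0,0.02],"spin": 0},{"xyz": [0,0,0.02],"spin": 0},{"xyz": [0,0,0.02],"spin": 0},{"xyz": [0,0,0.02],"spin": 0},{"xyz": [0,0,0.02],"spin": 0},{"xyz": [0,0,0.02],"spin": 0},{"xyz": [0,0,0.02],"spin": 0},{"xyz": [0,0,0.02],"spin": 0},{"xyz": [0,0,0.02],"spin": 0}]}}

```text
time: 14.0
tool_pos: [547.8, 188.4, 116.5]
tcp_rot: [-3.14, -0.001, -0.156]
contact_force: [0.3, 7.1, 3.6]
grip_width: 26.1
finger_force: 30.0
```

{"op": "jog_arm", "data": {"targets": [{"xyz": [0,0,0.01],"spin": 0},{"xyz": [0,0,0.01],"spin": 0},{"xyz": [0,0,0.01],"spin": 0},{"xyz": [0,0,0.01],"spin": 0},{"xyz": [0,0,0],"spin": 0},{"xyz": [0,0,0],"spin": 0},{"xyz": [0,0,0],"spin": 0},{"xyz": [0,0,0],"spin": 0},{"xyz": [0,0,0],"spin": 0},{"xyz": [0,0,0],"spin": 0}]}}

```text
time: 15.25
tool_pos: [547.8, 188.4, 113.2]
tcp_rot: [-3.14, -0.001, -0.156]
contact_force: [1.6, 6.4, 2.2]
grip_width: 26.0
finger_force: 30.0
```

{"op": "jog_arm", "data": {"targets": [{"xyz": [0,0,0.01],"spin": 0},{"xyz": [0,0,0],"spin": 0},{"xyz": [0,0,0.01],"spin": 0},{"xyz": [0,0,0],"spin": 0},{"xyz": [0,0,0.01],"spin": 0},{"xyz": [0,0,0],"spin": 0},{"xyz": [0,0,0],"spin": 0},{"xyz": [0,0,0],"spin": 0},{"xyz": [0,0,0],"spin": 0},{"xyz": [0,0,0],"spin": 0}]}}

```text
time: 16.5
tool_pos: [547.8, 188.4, 111.6]
tcp_rot: [-3.14, -0.002, -0.156]
contact_force: [-0.5, 5.7, 7.2]
grip_width: 25.9
finger_force: 30.0
```

{"op": "jog_arm", "data": {"targets": [{"xyz": [0,0,0.01],"spin": 0},{"xyz": [0,0,0],"spin": 0},{"xyz": [0,0,0],"spin": 0},{"xyz": [0,0,0.01],"spin": 0},{"xyz": [0,0,0],"spin": 0},{"xyz": [0,0,0],"spin": 0},{"xyz": [0,0,0],"spin": 0},{"xyz": [0,0,0],"spin": 0},{"xyz": [0,0,0],"spin": 0},{"xyz": [0,0,0],"spin": 0}]}}

```text
time: 17.75
tool_pos: [547.8, 188.5, 111.5]
tcp_rot: [-3.14, -0.003, -0.156]
contact_force: [-3.9, 5.1, 18.4]
grip_width: 26.0
finger_force: 30.0
```

{"op": "jog_arm", "data": {"targets": [{"xyz": [0,0,-0.01],"spin": 0},{"xyz": [0,0,0],"spin": 0},{"xyz": [0,0,0],"spin": 0},{"xyz": [0,0,0],"spin": 0},{"xyz": [0,0,0],"spin": 0},{"xyz": [0,0,0],"spin": 0},{"xyz": [0,0,0],"spin": 0},{"xyz": [0,0,0],"spin": 0},{"xyz": [0,0,0],"spin": 0},{"xyz": [0,0,0],"spin": 0}], "gripper": 47}}

```text
time: 19.0
tool_pos: [547.2, 187.7, 109.9]
tcp_rot: [3.142, -0.0, -0.156]
contact_force: [0.4, 0.0, -0.3]
grip_width: 43.4
finger_force: 0.0
```

{"op": "jog_arm", "data": {"targets": [{"xyz": [0,0,-0.05],"spin": 0},{"xyz": [0,0,-0.15],"spin": 0},{"xyz": [0,0,-0.25],"spin": 0},{"xyz": [0,0,-0.3],"spin": 0},{"xyz": [0,0,-0.3],"spin": 0},{"xyz": [0,0,-0.2],"spin": 0},{"xyz": [0,0,-0.1],"spin": 0},{"xyz": [-0.3,0,0],"spin": 0},{"xyz": [-0.3,0,0],"spin": 0},{"xyz": [-0.2,0,0],"spin": 0}]}}

```text
time: 20.25
tool_pos: [482.9, 197.7, 218.0]
tcp_rot: [3.141, 0.001, -0.156]
contact_force: [0.7, 0.1, -0.4]
grip_width: 43.5
finger_force: 0.0
```

```bash
python3 look.py w4 green:157 blue:86 yellow:157 red:85
```

```text
20.25 [482.9 197.7 218. ] [ 3.141e+00  1.000e-03 -1.560e-01] 43.5 f [ 0.7  0.1 -0.4]
[557. 186. 377.] [ 2.858e+00 -1.000e-03 -1.726e+00]
green:157 [256. 124.] at [549.4 188.5] sides 16.8 70.6 long axis deg 171.6
blue:86 [308.  82.] at [581.4 129.8] sides 21.1 21.7 long axis deg 174.8
yellow:157 [177.  90.] at [584.9 244.7] sides 19.2 17.5 long axis deg 84.2
red:85 [397. 202.] at [436.4  42.1] sides 70.5 21.1 long axis deg 176.4
red:85 [304. 164.] at [498.3 142.6] sides 14.3 14.5 long axis deg 174.3
```

View pics/w4.png

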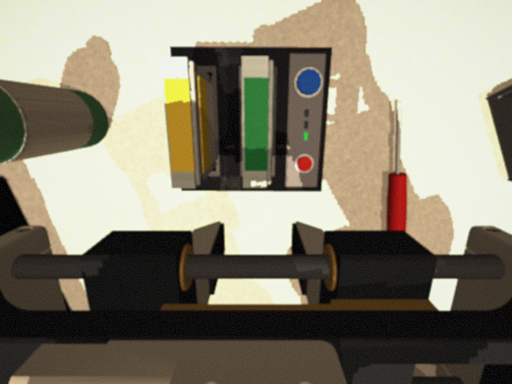

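{"op": "jog_arm", "data": {"targets": [{"xyz": [0.2,0.1,0],"spin": 0},{"xyz": [0.3,0.16,0],"spin": 0},{"xyz": [0.35,0.2,0],"spin": 0},{"xyz": [0.3,0.16,0],"spin": 0},{"xyz": [0.2,0.1,0],"spin": 0},{"xyz": [0,0,0],"spin": -0.6},{"xyz": [0,0,0],"spin": -1},{"xyz": [0,0,0],"spin": -1},{"xyz": [0,0,0],"spin": -1},{"xyz": [0,0,0],"spin": -1}], "gripper": 0}}

```text
time: 21.55
tool_pos: [582.3, 123.5, 217.7]
tcp_rot: [3.141, 0.0, 0.307]
contact_force: [0.4, 0.6, -0.1]
grip_width: 0.8
finger_force: 0.0
```

{"op": "jog_arm", "data": {"targets": [{"xyz": [0,0,0],"spin": -1},{"xyz": [0,0,0],"spin": -1},{"xyz": [0,0,0],"spin": -1},{"xyz": [0,0,0],"spin": -1},{"xyz": [0,0,0],"spin": -1},{"xyz": [0,0,0],"spin": -1},{"xyz": [0,0,0],"spin": -1},{"xyz": [0,0,0],"spin": -1},{"xyz": [0,0,0],"spin": -1},{"xyz": [0,0,0],"spin": -1}]}}

```text
time: 22.8
tool_pos: [582.3, 123.6, 217.7]
tcp_rot: [-3.142, 0.0, 1.307]
contact_force: [0.0, 0.2, -0.8]
grip_width: 0.6
finger_force: 0.0
```

{"op": "jog_arm", "data": {"targets": [{"xyz": [0,0,0],"spin": -1},{"xyz": [0,0,0],"spin": -0.05},{"xyz": [0,0,0],"spin": 0},{"xyz": [0,0,0],"spin": 0},{"xyz": [0,0,0],"spin": 0},{"xyz": [0,0,0],"spin": 0},{"xyz": [0,0,0],"spin": 0},{"xyz": [0,0,0],"spin": 0},{"xyz": [0,0,0],"spin": 0},{"xyz": [0,0,0],"spin": 0}]}}

```text
time: 24.05
tool_pos: [581.7, 123.9, 217.9]
tcp_rot: [-3.142, 0.0, 1.409]
contact_force: [0.2, 0.1, 0.1]
grip_width: 0.5
finger_force: 0.0
```

{"op": "jog_arm", "data": {"targets": [{"xyz": [0,0,0.1],"spin": 0},{"xyz": [0,0,0.2],"spin": 0},{"xyz": [0,0,0.3],"spin": 0},{"xyz": [0,0,0.3],"spin": 0},{"xyz": [0,0,0.25],"spin": 0},{"xyz": [0,0,0.2],"spin": 0},{"xyz": [0,0,0.15],"spin": 0},{"xyz": [0,0,0.05],"spin": 0},{"xyz": [0,0,0],"spin": 0},{"xyz": [0,0,0],"spin": 0}]}}

```text
time: 25.3
tool_pos: [582.2, 124.0, 94.6]
tcp_rot: [3.14, -0.0, 1.409]
contact_force: [-0.2, 0.1, -0.1]
grip_width: 0.9
finger_force: 0.0
```

{"op": "jog_arm", "data": {"targets": [{"xyz": [0,0,0.03],"spin": 0},{"xyz": [0,0,0.03],"spin": 0},{"xyz": [0,0,0.02],"spin": 0},{"xyz": [0,0,0.02],"spin": 0},{"xyz": [0,0,0.02],"spin": 0},{"xyz": [0,0,0.02],"spin": 0},{"xyz": [0,0,0.01],"spin": 0},{"xyz": [0,0,0.01],"spin": 0},{"xyz": [0,0,0],"spin": 0},{"xyz": [0,0,0],"spin": 0}]}}

```text
time: 26.55
tool_pos: [581.7, 123.9, 81.3]
tcp_rot: [3.141, 0.0, 1.409]
contact_force: [-2.5, -0.1, 5.2]
grip_width: 0.4
finger_force: 2.6
```

{"op": "jog_arm", "data": {"targets": [{"xyz": [0,0,0.01],"spin": 0},{"xyz": [0,0,0],"spin": 0},{"xyz": [0,0,0],"spin": 0},{"xyz": [0,0,0],"spin": 0},{"xyz": [0,0,0],"spin": 0},{"xyz": [0,0,0],"spin": 0},{"xyz": [0,0,0],"spin": 0},{"xyz": [0,0,0],"spin": 0},{"xyz": [0,0,0],"spin": 0},{"xyz": [0,0,0],"spin": 0}]}}

```text
time: 27.8
tool_pos: [581.8, 123.9, 81.2]
tcp_rot: [3.141, -0.0, 1.409]
contact_force: [-4.1, -1.1, 10.0]
grip_width: 0.7
finger_force: 5.0
```

{"op": "jog_arm", "data": {"targets": [{"xyz": [0,0,0],"spin": 0},{"xyz": [0,0,0],"spin": 0},{"xyz": [0,0,0],"spin": 0},{"xyz": [0,0,0],"spin": 0},{"xyz": [0,0,0],"spin": 0},{"xyz": [0,0,0],"spin": 0},{"xyz": [0,0,0],"spin": 0},{"xyz": [0,0,0],"spin": 0},{"xyz": [0,0,0],"spin": 0},{"xyz": [0,0,0],"spin": 0}]}}

```text
time: 29.05
tool_pos: [581.8, 123.9, 81.2]
tcp_rot: [3.141, 0.0, 1.409]
contact_force: [-4.0, -0.4, 9.7]
grip_width: 0.3
finger_force: 5.0
```

{"op": "jog_arm", "data": {"targets": [{"xyz": [0,0,0],"spin": 0},{"xyz": [0,0,0],"spin": 0},{"xyz": [0,0,0],"spin": 0},{"xyz": [0,0,0],"spin": 0},{"xyz": [0,0,0],"spin": 0},{"xyz": [0,0,0],"spin": 0},{"xyz": [0,0,0],"spin": 0},{"xyz": [0,0,0],"spin": 0},{"xyz": [0,0,0],"spin": 0},{"xyz": [0,0,0],"spin": 0}]}}

```text
time: 30.3
tool_pos: [581.8, 123.9, 81.2]
tcp_rot: [3.141, 0.0, 1.409]
contact_force: [-3.7, -1.3, 10.6]
grip_width: 0.3
finger_force: 5.0
```

{"op": "jog_arm", "data": {"targets": [{"xyz": [0,0,-0.1],"spin": 0},{"xyz": [0,0,-0.2],"spin": 0},{"xyz": [0,0,-0.3],"spin": 0},{"xyz": [0,0,-0.4],"spin": 0},{"xyz": [0,0,-0.4],"spin": 0},{"xyz": [0,0,-0.3],"spin": 0},{"xyz": [-0.3,0,-0.1],"spin": 0},{"xyz": [-0.4,0,0],"spin": 0},{"xyz": [-0.3,0,0],"spin": 0},{"xyz": [0,0,0],"spin": 0}]}}

```text
time: 31.55
tool_pos: [568.8, 43.7, 225.0]
tcp_rot: [3.141, 0.0, 1.406]
contact_force: [-0.4, 0.6, 0.8]
grip_width: 0.5
finger_force: 0.0
```

```bash
python3 look.py w5 green:157 blue:86 yellow:157 red:85
```

```text
31.55 [568.8  43.7 225. ] [3.141 0.    1.406] 0.5 f [-0.4  0.6  0.8]
[581. 118. 384.] [ 2.858 -0.    -0.164]
green:157 [200.  25.] at [548.5 189.1] sides 70.4 18.5 long axis deg 170.6
blue:86 [256. 104.] at [581.1 129.4] sides 21.0 22.2 long axis deg 81.1
red:85 [149. 212.] at [434.8  29.1] sides 77.8 20.2 long axis deg 177.7
red:85 [178. 104.] at [498.6 143.2] sides 15.9 14.2 long axis deg 170.6
```

View pics/w5.png

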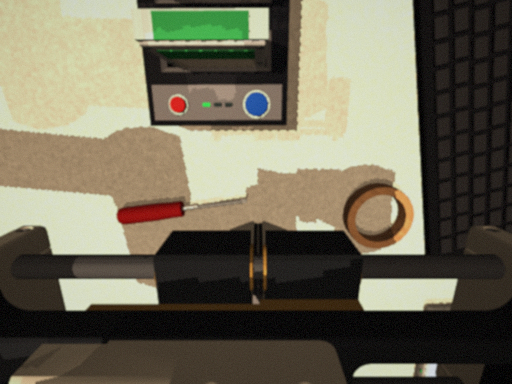

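The drive stands home at (200, 25) with its green label band facing the buttons. The blue button at (256, 104) is up again, and the arm is clear of everything.

```bash
python3 -c "
from plant import bot
print(bot.close_job())"
```

```text
the job is handed in; nothing more can be done
None
```

The green drive is fully home in the dock's empty bay with its label towards the buttons, the blue clone button was held down for over 3 s and released, and the job is handed in at about 32 s; no verdict came back.

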